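# Reset a tripped bench breaker under its slide cover

### The job

One of the three breakers on the bench has tripped: its tell-tale tab stands up at the front. With closed fingertips and without pinching anything, push that breaker's sliding cover fully back by its rib, reach down into the well and press the sunken reset key fully home (the tab goes down with it), then push the cover fully shut again. Work the key itself, not the tab, and leave the other two breakers' covers and the loose things lying about as they are.

Things in the scene. Friction and masses are not known exactly. Their poses are not given: they have to be found in the camera images.
- breaker_a: the TRIPPED one of three identical grey breakers, side by side 67 mm apart on an aluminium plate (it may be any of the three). 66 mm wide (y), 130 deep (x), 50 high, fixed; origin at the centre of its underside, 13 mm above the desk; x to its rear (away from the two round sockets), z up. In its top, 25 mm in front of the origin, a well 34 (x) x 50 (y) mm, 30 deep.
- well_a (a point): centre of the mouth of the tripped breaker's straight-walled well, level with the breaker's top surface (63 mm above the desk)
- cover_a (a joint): black cover over the tripped breaker's well, 44 x 56 x 3 mm, between two steel rails 5.5 mm high and 58 mm apart. 0 = shut, 0.044 m = fully back (end stop), opening along the breaker's +x; the well is clear from 0.038 on. Slides with about 2 N and stays where it is left; starts up to 6 mm ajar.
- rib_a (a point): top centre of the cross rib on the tripped breaker's cover, by which it is pushed: 8 mm thick (x; upper 2 mm only 4.5), 48 long (y). The point is 10 mm above the cover plate and 13.5 above the breaker's top; 18.5 mm behind the well's centre when shut, 62.5 when fully back. In front of the rib lie 35 mm of flat plate, behind it (past 0.5 mm of plate) bare breaker top.
- key_a (a joint): white reset key in the middle of the tripped breaker's well, 26 (x) x 38 (y) mm. 0 = popped up (tripped; its top 10 mm below the breaker's top surface), 0.010 m = fully home (end stop; 20 mm below). It goes straight down with about 4 N and stays where it is left. It starts within 1 mm of 0.
- key_top_a (a point): centre of the top of the tripped breaker's reset key
- tab_top_a (a point): top centre of the tell-tale tab of the tripped breaker, white, 7 x 36 mm, in a dark slot at the front of its top, one piece with the key: it stands 9 mm up while tripped and sinks level with the surface, out of sight in its slot, when the key is home. Only to be looked at.
- breaker_b: one of the two breakers that have not tripped, same shape and axes as breaker_a; its tab is down in its slot and its key is home
- cover_b (a joint): sliding cover of breaker_b, shut (0 to 0.001) and to be left so; same travel as cover_a
- key_b (a joint): reset key of breaker_b, already fully home (0.010) under its cover
- breaker_c: one of the two breakers that have not tripped, same shape and axes as breaker_a; its tab is down in its slot and its key is home
- cover_c (a joint): sliding cover of breaker_c, shut (0 to 0.001) and to be left so; same travel as cover_a
- key_c (a joint): reset key of breaker_c, already fully home (0.010) under its cover
- screwdriver: loose amber-handled screwdriver, 158 mm long along its y, 21 mm thick, lying in front of the breakers; origin at the centre of its underside; to be left alone
- fuse_box: loose yellow and white box of fuses, 40 x 60 x 20 mm, lying behind the breakers; origin at the centre of its underside; to be left alone
- croc_clip: loose black crocodile clip, 13 x 49 x 13 mm, lying behind the breakers; origin at the centre of its underside; to be left alone
- tape_roll: loose roll of black tape, 55 mm across, 19 mm high, lying to the left of the breakers; origin at the centre of its underside; to be left alone
- usb_stick: loose USB stick, 18 x 48 x 8 mm, lying behind the breakers; origin at the centre of its underside; to be left alone

How it is judged:
By the outcome, as a careful person would: the job done as asked, in the order asked, and still so for the second after the job is handed in, with the robot touching nothing.
It also fails if it takes over 51 s, if anything falls off the work surface, if the arm or the gripper's body presses on something with over 40 N, if the wrist force passes 120 N, or if a joint passes its speed limit or range.

### The arm

A 7-joint arm with a two-finger parallel gripper is mounted at the origin on a cart in front of the work surface, level with it; the furniture and walls round the work are solid. World frame = base frame: x ahead of the robot, y to its left, z up, the work surface at z = 0. Lengths are in m, angles in rad, forces in N, time in s.
With the tool pointing down it reaches from about 0.4 to 0.85 m from the base axis. Payload 4.5 kg.
Tool frame: the origin (TCP) lies midway between the tips of the shut fingers; the grasp point (between the pads) lies 19 mm behind it; z points along the fingers, y is the line along which they close (so a half turn about z gives the same grasp; the last joint's range is limited). The gripper opens to 88 mm and grips with 3 to 60 N. Pads are 18 mm wide; open, the fingers measure 123 mm over their backs; the gripper's body (75 mm by 187 mm) begins 45 mm behind the grasp point.
Start: joints at [-1.311, 0.689, -0.195, 1.565, 0.157, 0.902, -0.215], TCP at [0.14, 0.609, 0.239] pointing down, gripper open.
Joint ranges: [-3.01, 3.01], [-0.46, 2.08], [-1.47, 1.51], [0.13, 2.56], [-1, 4.14], [0.04, 2.09], [-2.66, 2.66]. Speed limits (rad/s): [2.57, 2.57, 3.14, 3.14, 3.14, 3.14, 3.14].

### API

Orientations are given as a unit quaternion [x, y, z, w].
In Python, from plant import r gives the robot as it stands.
- The arm moves only by the tool carry_out, never from a script. Its argument "plan" is a list of rows, each an object with "rot": the turn, a rotation vector about the tool's x, y, z in rad, a list of three; "xyz": the shift along the tool's x, y, z in m, a list of three; "grip": the closure in counts, from 0 (fully open) to 255 (shut). In form: [{"rot": [wx, wy, wz], "xyz": [dx, dy, dz], "grip": grip}, ...]. A call has 1 to 8 rows; each row is the pose to reach, as a shift and turn from the pose commanded when the call began, along the tool's axes at that moment; what a row does not reach only later rows make up. A row lasts 1/12 s, in which the tool goes at most 41.7 mm and 7.16 degrees, less where a joint would pass 70% of its speed; a pose out of reach is approached as far as the arm can. A call with a gripper value outside its range is refused whole. The fingers move at their own pace and stop on an object; "squeeze" is the grip in N (left out, the last holds). Time passes only in rows, so rows that repeat a pose let the fingers close. It gives the time, the measured TCP pose, the force, the opening and the grip force at its end, in the units of the state.
- r.get_state(): the state, without advancing time (a new reading comes with each control period).
- r.snapshot(name): name is "side" or "top" or "wrist"; returns the picture (384x512x3 uint8, red, green, blue); there is no depth.
- r.camera_params(name): a dict with "fx", "fy", "cx", "cy" (pixels), "position" and "attitude" of the camera in the world; the wrist camera has in their place "hand_eye" (4x4, takes a point from camera to tool coordinates, whose origin is the TCP and whose axes are the flange's). Camera axes: x right, y down, z forward; pixel columns grow to the right and rows downward; lengths in m; the calibration is good to about 2 mm. A picture is of the moment at which its call begins: read the wrist's pose just before it. camera_params takes no time and is no camera call.
- r.finish_job(): hands the job in; it is judged then, once.
The state is a dict: "clock": time; "q": joint angles; "qd": joint speeds; "joint_torque": joint torques, N m; "tool_pos": TCP position; "eef_rot": TCP orientation; "contact_force": force on the tool from outside, world axes, zero at the start; "moment": the same for the moment, N m; "opening": opening from 0.0 (shut) to 1.0 (fully open); "finger_force": force on a finger pad.
Only numpy, scipy, OpenCV 4.12 (cv2) and the standard library are available. Lean on these libraries where they do the work, as an engineer would, in place of code of your own. Each camera call takes 0.05 s, during which the arm holds its last target. There are 200 camera calls.

## Working session

There is one attempt and no reset: what is moved stays moved. The work goes in short steps, Python scripts to look and compute and a tool call to move; the robot and the scene stay as the last step left them, time stands still between calls to the robot, and variables do not carry over. Pictures are saved under pics/ and viewed, at most 10 in all, crops included, and the job is handed in when it is done.

Besides the shell and the picture viewer there is one more tool, called after "Call:" in YAML: its name, and indented under it one key for each argument. carry_out: Moves the arm, as the interface text tells. Its arguments: {"type":"object","properties":{"plan":{"type":"array"},"squeeze":{"type":"number"}},"required":["plan"]}

```bash
mkdir -p pics; ls; python3 - <<'E'
from plant import r
import cv2
s=r.get_state()
for k,v in s.items(): print(k,v)
for n in("side","top","wrist"):
    print(n,r.camera_params(n))
    cv2.imwrite(f"pics/{n}0.png",r.snapshot(n)[:,:,::-1])
E
```

```text
pics
clock 0.0
q [-1.31119399  0.68997379 -0.19448325  1.56633201  0.15729859  0.90248269
 -0.21510175]
qd [-0.00084138  0.00087577  0.00076012  0.00240709  0.00175182  0.00076596
  0.0011496 ]
joint_torque [ 8.47514475e-04 -5.27556002e+01 -1.26668025e+00 -1.53430134e+01
 -5.26250317e-02  6.36946934e-03  1.65548208e-04]
tool_pos [0.13985458 0.60851376 0.23791881]
eef_rot [ 1.12633311e-01  9.93636212e-01 -9.02922338e-04 -2.79338831e-05]
contact_force [ 0.34687384 -0.27582657 -0.41094126]
moment [0.02970592 0.03496939 0.01626304]
finger_force 0.0
opening 1.0006028334745776
side {'fx': 465.62280111303664, 'fy': 465.62280111303664, 'cx': 255.17555849667656, 'cy': 190.7780029899948, 'position': array([ 0.45874017, -0.43981431,  0.6046225 ]), 'attitude': array([ 0.89800148, -0.04863706,  0.03095289, -0.43619915])}
top {'fx': 359.40837251490717, 'fy': 359.40837251490717, 'cx': 255.05396811099544, 'cy': 190.00147853330594, 'position': array([0.3669722 , 0.19895742, 0.92153744]), 'attitude': array([-0.69589799,  0.71153609, -0.06317876,  0.07382974])}
wrist {'fx': 303.1469862349145, 'fy': 303.1469862349145, 'cx': 256.35746924061357, 'cy': 198.16147220752228, 'hand_eye': array([[ 2.84063244e-04, -9.65561782e-01, -2.60173719e-01,
         6.63356705e-02],
       [ 9.99999948e-01,  2.34301635e-04,  2.22276585e-04,
         3.68198691e-05],
       [-1.53662647e-04, -2.60173769e-01,  9.65561798e-01,
        -1.46078841e-01],
       [ 0.00000000e+00,  0.00000000e+00,  0.00000000e+00,
         1.00000000e+00]])}
```

View pics/top0.png

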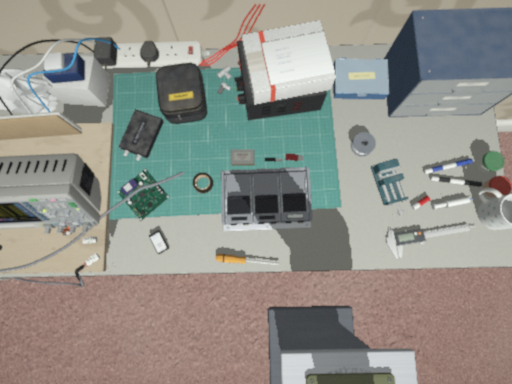

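View pics/side0.png

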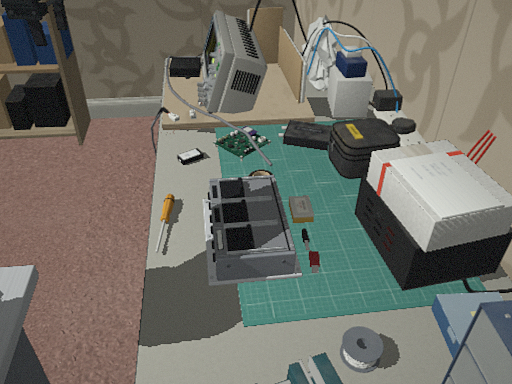

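The top view shows the breaker bank at about (266,198) px, with the screwdriver in front at (240,260) and the small loose things behind it. The side view shows the bank at about (250,225). I'll enlarge both.

```bash
python3 - <<'E'
import cv2,numpy as np
a=cv2.imread("pics/top0.png")[160:240,210:322]
b=cv2.imread("pics/side0.png")[165:290,195:308]
a=cv2.resize(a,None,fx=7,fy=7,interpolation=cv2.INTER_CUBIC)
b=cv2.resize(b,None,fx=4.8,fy=4.8,interpolation=cv2.INTER_CUBIC)
cv2.imwrite("pics/topc.png",a);cv2.imwrite("pics/sidec.png",b);print(a.shape,b.shape)
E
```

```text
(560, 784, 3) (600, 542, 3)
```

View pics/topc.png

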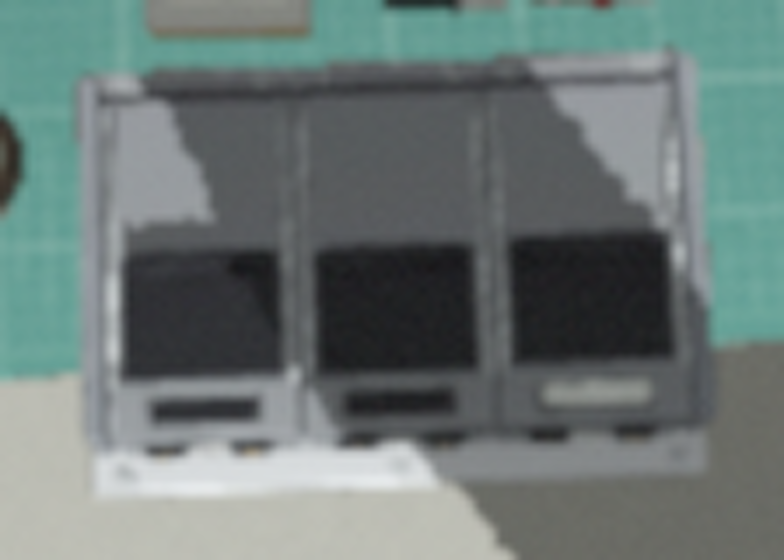

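View pics/sidec.png

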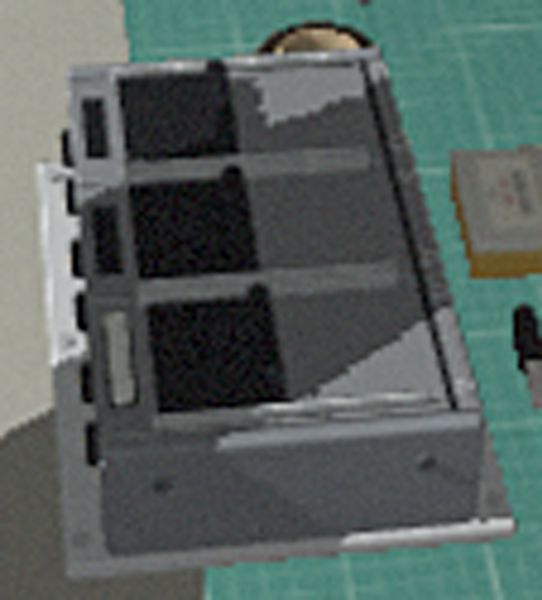

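The tripped breaker is the right-hand one (−y): its white tab is at topc (597,391) and sidec (120,357). I'll compute positions next.

```bash
cat > h.py <<'E'
import numpy as np
from plant import r
from scipy.spatial.transform import Rotation as R
def ray(name,uv,z,pose=None):
    p=r.camera_params(name)
    if name=="wrist":
        pos,q=pose; H=p["hand_eye"]; M=R.from_quat(q).as_matrix()
        o=M@H[:3,3]+pos; A=M@H[:3,:3]
    else: o=np.array(p["position"]); A=R.from_quat(p["attitude"]).as_matrix()
    d=A@np.array([(uv[0]-p["cx"])/p["fx"],(uv[1]-p["cy"])/p["fy"],1])
    return o+d*(z-o[2])/d[2]
E
python3 - <<'E'
from h import *
np.set_printoptions(precision=4,suppress=True)
t=lambda u,v,z:ray("top",(210+(u+.5)/7-.5,160+(v+.5)/7-.5),z)
s=lambda u,v,z:ray("side",(195+(u+.5)/4.8-.5,165+(v+.5)/4.8-.5),z)
L=[t(205,410,.063),t(400,402,.063),t(597,391,.072)]
for p in L: print("slot",p)
for a,b in((0,1),(1,2)):
    d=L[b]-L[a]; print(np.linalg.norm(d[:2]),np.degrees(np.arctan2(d[0],-d[1])))
for q in ([(122,250),(280,247),(125,378),(282,372)],[(317,245),(475,242),(318,372),(477,366)],[(510,237),(667,232),(513,362),(672,355)]):
    P=[t(*x,.0665) for x in q]; print("cov front",(P[2]+P[3])/2,"w",np.linalg.norm(P[2]-P[3]),"rear",(P[0]+P[1])/2)
print("side slots",s(96,128,.063),s(107,240,.063),s(120,357,.072))
print("side cover front a",(s(150,308,.0665)+s(163,415,.0665))/2)
E
```

```text
slot [0.468  0.2505 0.063 ]
slot [0.4692 0.1836 0.063 ]
slot [0.4704 0.117  0.072 ]
0.06689035117971688 1.0648827727087484
0.0666507167610982 0.9988106820322197
cov front [0.4796 0.2506 0.0665] w 0.0538154832413277 rear [0.5236 0.251  0.0665]
cov front [0.4802 0.1842 0.0665] w 0.054411380509523 rear [0.5238 0.1836 0.0665]
cov front [0.4822 0.1175 0.0665] w 0.05436145758860748 rear [0.5254 0.1171 0.0665]
side slots [0.4687 0.2506 0.063 ] [0.4696 0.1836 0.063 ] [0.4708 0.1122 0.072 ]
side cover front a [0.4833 0.1152 0.0665]
```

The slot spacing comes to 66.9 and 66.7 mm against 67 nominal, and the cover fronts are consistent with that. The bank's yaw is about +1°, with well_a at about (0.5025, 0.117). I'll move above it with the fingers closed.

Call:
carry_out:
  plan:
    - {"rot":[0,0,-0.243],"xyz":[-0.461,-0.398,0.02],"grip":255}
    - {"rot":[0,0,-0.243],"xyz":[-0.461,-0.398,0.02],"grip":255}
    - {"rot":[0,0,-0.243],"xyz":[-0.461,-0.398,0.02],"grip":255}
    - {"rot":[0,0,-0.243],"xyz":[-0.461,-0.398,0.02],"grip":255}
    - {"rot":[0,0,-0.243],"xyz":[-0.461,-0.398,0.02],"grip":255}
    - {"rot":[0,0,-0.243],"xyz":[-0.461,-0.398,0.02],"grip":255}
    - {"rot":[0,0,-0.243],"xyz":[-0.461,-0.398,0.02],"grip":255}
    - {"rot":[0,0,-0.243],"xyz":[-0.461,-0.398,0.02],"grip":255}
  squeeze: 10

```text
clock: 0.82
tool_pos: [0.3377, 0.3386, 0.2277]
eef_rot: [-0.009, 1.0, -0.0, -0.0]
contact_force: [0.5, 0.3, -0.1]
opening: 0.421
finger_force: 0.0
```

```bash
cat >> h.py <<'E'
def to(x,y,z,yaw=np.radians(1.0)):
    s=r.get_state(); M=R.from_quat(s["eef_rot"])
    T=R.from_matrix(np.array([[-np.cos(yaw),-np.sin(yaw)*-1,0],[-np.sin(yaw),np.cos(yaw),0],[0,0,-1]]).T.T) if 0 else R.from_euler('z',yaw)*R.from_quat([0,1,0,0])
    print("t",round(s["clock"],2),"pos",np.round(s["tool_pos"],4),"f",np.round(s["contact_force"],1),
     "rot",np.round((M.inv()*T).as_rotvec(),3),"xyz",np.round(M.inv().apply(np.array([x,y,z])-s["tool_pos"]),4))
E
python3 -c "
from h import *
to(.5,.117,.2)"
```

```text
t 0.82 pos [0.3377 0.3386 0.2277] f [ 0.5  0.3 -0.1] rot [-0. -0.  0.] xyz [-0.1584 -0.2245  0.0277]
```

Call:
carry_out:
  plan:
    - {"rot":[0,0,0],"xyz":[-0.155,-0.222,0.028],"grip":255}
    - {"rot":[0,0,0],"xyz":[-0.155,-0.222,0.028],"grip":255}
    - {"rot":[0,0,0],"xyz":[-0.155,-0.222,0.028],"grip":255}
    - {"rot":[0,0,0],"xyz":[-0.155,-0.222,0.028],"grip":255}
    - {"rot":[0,0,0],"xyz":[-0.155,-0.222,0.028],"grip":255}
    - {"rot":[0,0,0],"xyz":[-0.155,-0.222,0.028],"grip":255}
    - {"rot":[0,0,0],"xyz":[-0.155,-0.222,0.028],"grip":255}
    - {"rot":[0,0,0],"xyz":[-0.155,-0.222,0.028],"grip":255}

```text
clock: 1.48
tool_pos: [0.4986, 0.1146, 0.1988]
eef_rot: [-0.003, 1.0, -0.002, 0.0]
contact_force: [-0.6, 0.4, -0.4]
opening: 0.006
finger_force: 0.0
```

```bash
sed -i '/T=R.from_matrix/s/T=.*/T=R.from_euler("z",yaw)*R.from_quat([0,1,0,0])/' h.py
python3 -c "
from h import *
import cv2
to(.5,.117,.1)
s=r.get_state();np.savez('w1.npz',p=s['tool_pos'],q=s['eef_rot'])
cv2.imwrite('pics/w1.png',cv2.resize(r.snapshot('wrist')[:,:,::-1],(768,576),interpolation=cv2.INTER_CUBIC))"
```

```text
t 1.48 pos [0.4986 0.1146 0.1988] f [-0.6  0.4 -0.4] rot [-0.004  0.    -0.011] xyz [-0.0014  0.0028  0.0988]
```

View pics/w1.png

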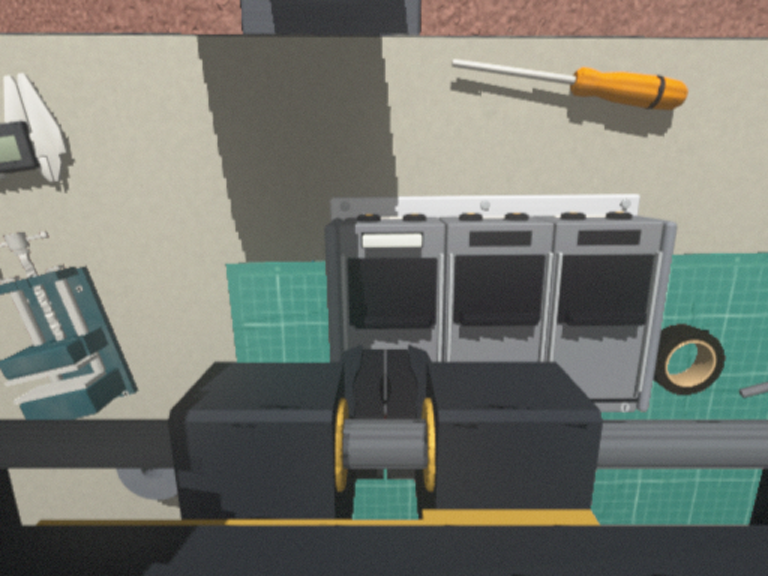

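The wrist view shows the tripped tab at (392,240), the other slots at (500,238) and (608,237), and cover_a's front edge from (348,257) to (438,257). It also shows the closed fingertips above the bank.

```bash
python3 -c "
from h import *
np.set_printoptions(precision=4,suppress=True)
d=np.load('w1.npz');w=lambda u,v,z:ray('wrist',((u+.5)/1.5-.5,(v+.5)/1.5-.5),z,(d['p'],d['q']))
print(w(392,240,.072),w(500,238,.063),w(608,237,.063))
print((w(348,257,.0665)+w(438,257,.0665))/2,(w(455,255,.0665)+w(545,254,.0665))/2)
print('rib',(w(349,328,.0765)+w(437,327,.0765))/2,(w(456,328,.0765)+w(544,327,.0765))/2)
to(.4925,.117,.08)"
```

```text
[0.47   0.1183 0.072 ] [0.4695 0.1853 0.063 ] [0.4684 0.252  0.063 ]
[0.4813 0.1191 0.0665] [0.4792 0.1851 0.0665]
rib [0.5239 0.1194 0.0765] [0.5234 0.1859 0.0765]
t 1.53 pos [0.4969 0.118  0.1991] f [-1.3  0.1 -0. ] rot [-0.001 -0.    -0.007] xyz [ 0.0044 -0.0008  0.1191]
```

Call:
carry_out:
  plan:
    - {"rot":[0,0,-0.007],"xyz":[0.001,0,0.04],"grip":255}
    - {"rot":[0,0,-0.007],"xyz":[0.001,0,0.08],"grip":255}
    - {"rot":[0,0,-0.007],"xyz":[0.001,0,0.11],"grip":255}
    - {"rot":[0,0,-0.007],"xyz":[0.001,0,0.12],"grip":255}
    - {"rot":[0,0,-0.007],"xyz":[0.001,0,0.125],"grip":255}
    - {"rot":[0,0,-0.007],"xyz":[0.001,0,0.128],"grip":255}
    - {"rot":[0,0,-0.007],"xyz":[0.001,0,0.128],"grip":255}
    - {"rot":[0,0,-0.007],"xyz":[0.001,0,0.128],"grip":255}

```text
clock: 2.2
tool_pos: [0.4956, 0.1218, 0.0731]
eef_rot: [-0.012, 1.0, 0.001, 0.001]
contact_force: [-0.1, -0.0, 0.3]
opening: 0.006
finger_force: 0.0
```

```bash
python3 -c "
from h import *
to(.5525,.119,.07)"
```

```text
t 2.2 pos [0.4956 0.1218 0.0731] f [-0.1 -0.   0.3] rot [0.001 0.002 0.007] xyz [-0.0568 -0.0042  0.0033]
```

Call:
carry_out:
  plan:
    - {"rot":[0,0,0.007],"xyz":[0,-0.003,0.003],"grip":255}
    - {"rot":[0,0,0.007],"xyz":[-0.005,-0.003,0.003],"grip":255}
    - {"rot":[0,0,0.007],"xyz":[-0.013,-0.003,0.003],"grip":255}
    - {"rot":[0,0,0.007],"xyz":[-0.021,-0.003,0.003],"grip":255}
    - {"rot":[0,0,0.007],"xyz":[-0.029,-0.003,0.003],"grip":255}
    - {"rot":[0,0,0.007],"xyz":[-0.037,-0.003,0.003],"grip":255}
    - {"rot":[0,0,0.007],"xyz":[-0.045,-0.003,0.003],"grip":255}
    - {"rot":[0,0,0.007],"xyz":[-0.045,-0.003,0.003],"grip":255}

```text
clock: 2.87
tool_pos: [0.5423, 0.1192, 0.0687]
eef_rot: [-0.008, 1.0, 0.0, 0.001]
contact_force: [1.0, 0.2, 1.2]
opening: 0.003
finger_force: 0.0
```

```bash
python3 -c "
from h import *
to(.555,.119,.07)"
```

```text
t 2.87 pos [0.5423 0.1192 0.0687] f [1.  0.2 1.2] rot [ 0.001  0.003 -0.002] xyz [-0.0127 -0.0004 -0.0013]
```

Call:
carry_out:
  plan:
    - {"rot":[0,0,0],"xyz":[-0.004,0,0],"grip":255}
    - {"rot":[0,0,0],"xyz":[-0.008,0,0],"grip":255}
    - {"rot":[0,0,0],"xyz":[-0.011,0,0],"grip":255}
    - {"rot":[0,0,0],"xyz":[-0.011,0,0],"grip":255}

```text
clock: 3.2
tool_pos: [0.5492, 0.1195, 0.0685]
eef_rot: [-0.009, 1.0, -0.0, -0.002]
contact_force: [-3.7, -1.0, 2.7]
opening: 0.007
finger_force: 2.4
```

```bash
python3 -c "
from h import *
import cv2
to(.555,.119,.07)
a=r.snapshot('side')[165:290,195:320]
b=r.snapshot('top')[160:240,210:322]
f=lambda i,k:cv2.resize(i[:,:,::-1],None,fx=k,fy=k,interpolation=cv2.INTER_CUBIC)
a=f(a,3.2);b=f(b,3.5);c=np.zeros((400,800,3),np.uint8);c[:400,:400]=a;c[:280,400:792]=b
cv2.imwrite('pics/c1.png',c)"
```

```text
t 3.2 pos [0.5492 0.1195 0.0685] f [-3.7 -1.   2.7] rot [-0.001 -0.004  0.   ] xyz [-0.0057 -0.0006 -0.0015]
```

View pics/c1.png

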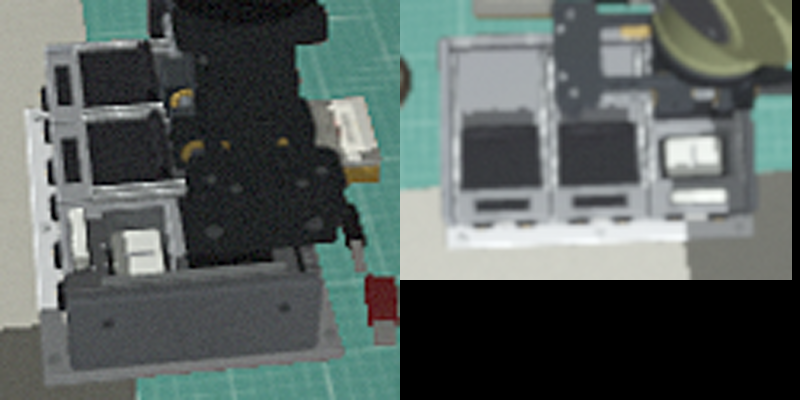

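The cover is moving back, and the white key is visible at (140,255) in the left crop and (693,155) in the right. I'll push on until the end stop shows in the force.

Call:
carry_out:
  plan:
    - {"rot":[0,0,0],"xyz":[-0.002,0,-0.001],"grip":255}
    - {"rot":[0,0,0],"xyz":[-0.004,0,-0.001],"grip":255}
    - {"rot":[0,0,0],"xyz":[-0.004,0,-0.001],"grip":255}

```text
clock: 3.55
tool_pos: [0.5494, 0.1195, 0.0686]
eef_rot: [-0.009, 1.0, -0.001, -0.005]
contact_force: [-10.6, 0.4, 2.7]
opening: 0.007
finger_force: 5.5
```

Call:
carry_out:
  plan:
    - {"rot":[0,0,0],"xyz":[-0.002,0,0],"grip":255}
    - {"rot":[0,0,0],"xyz":[-0.003,0,0],"grip":255}
    - {"rot":[0,0,0],"xyz":[-0.003,0,0],"grip":255}
    - {"rot":[0,0,0],"xyz":[-0.003,0,0],"grip":255}

```text
clock: 3.88
tool_pos: [0.5496, 0.1194, 0.0685]
eef_rot: [-0.01, 1.0, -0.002, -0.008]
contact_force: [-16.2, 0.4, 7.1]
opening: 0.003
finger_force: 8.2
```

End stop reached: x held at 0.5496 while the force rose to 16 N. That gives a well centre at x ≈ 0.501. I'll back off, lift and go over the well.

Call:
carry_out:
  plan:
    - {"rot":[0,0,0],"xyz":[0.008,0,0],"grip":255}
    - {"rot":[0,0,0],"xyz":[0.016,0,0],"grip":255}
    - {"rot":[0,0,0],"xyz":[0.018,0,-0.012],"grip":255}
    - {"rot":[0,0,0],"xyz":[0.03,0,-0.025],"grip":255}
    - {"rot":[0,0,0],"xyz":[0.055,0,-0.025],"grip":255}
    - {"rot":[0,0,0],"xyz":[0.058,0,-0.025],"grip":255}
    - {"rot":[0,0,0],"xyz":[0.058,0,-0.025],"grip":255}
    - {"rot":[0,0,0],"xyz":[0.058,0,-0.025],"grip":255}

```text
clock: 4.55
tool_pos: [0.5016, 0.1189, 0.0954]
eef_rot: [-0.009, 1.0, 0.0, 0.001]
contact_force: [0.5, 0.1, 0.1]
opening: 0.006
finger_force: 0.0
```

```bash
python3 -c "
from h import *
import cv2
to(.501,.1185,.055)
cv2.imwrite('pics/w2.png',cv2.resize(r.snapshot('wrist')[60:330,120:400,::-1],None,fx=2,fy=2,interpolation=cv2.INTER_CUBIC))"
```

```text
t 4.55 pos [0.5016 0.1189 0.0954] f [0.5 0.1 0.1] rot [ 0.001  0.003 -0.   ] xyz [ 0.0008 -0.0004  0.0404]
```

View pics/w2.png

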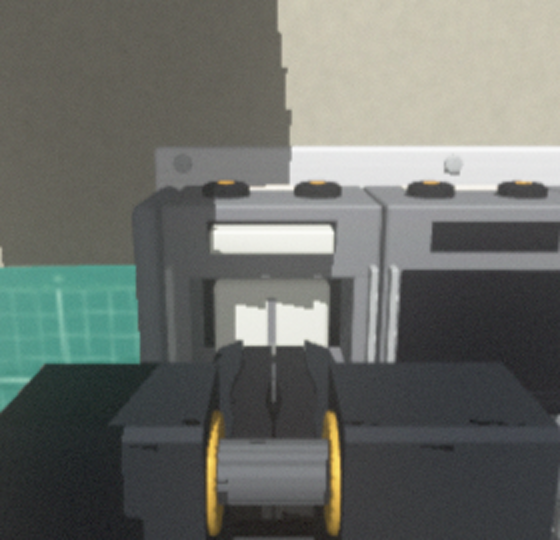

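The tool is centred on the key: key at columns 215–330, fingers at 218–330. The cover is clear, so I'll descend.

Call:
carry_out:
  plan:
    - {"rot":[0,0,0],"xyz":[0,0,0.015],"grip":255}
    - {"rot":[0,0,0],"xyz":[0,0,0.028],"grip":255}
    - {"rot":[0,0,0],"xyz":[0,0,0.036],"grip":255}
    - {"rot":[0,0,0],"xyz":[0,0,0.041],"grip":255}
    - {"rot":[0,0,0],"xyz":[0,0,0.045],"grip":255}
    - {"rot":[0,0,0],"xyz":[0,0,0.049],"grip":255}
    - {"rot":[0,0,0],"xyz":[0,0,0.052],"grip":255}
    - {"rot":[0,0,0],"xyz":[0,0,0.052],"grip":255}

```text
clock: 5.27
tool_pos: [0.5006, 0.1186, 0.0435]
eef_rot: [-0.009, 1.0, 0.0, 0.001]
contact_force: [-0.9, -0.5, 6.3]
opening: 0.002
finger_force: 3.3
```

Call:
carry_out:
  plan:
    - {"rot":[0,0,0],"xyz":[0,0,0.002],"grip":255}
    - {"rot":[0,0,0],"xyz":[0,0,0.003],"grip":255}
    - {"rot":[0,0,0],"xyz":[0,0,0.003],"grip":255}

```text
clock: 5.52
tool_pos: [0.5006, 0.1186, 0.0431]
eef_rot: [-0.009, 1.0, -0.0, 0.002]
contact_force: [-5.0, -0.8, 35.3]
opening: 0.008
finger_force: 17.7
```

The key is home: the tip stopped at z = 0.0431 and the force rose to 35 N. I'll lift, check the tab, then go behind the rib.

Call:
carry_out:
  plan:
    - {"rot":[0,0,0],"xyz":[0,0,-0.01],"grip":255}
    - {"rot":[0,0,0],"xyz":[0,0,-0.035],"grip":255}
    - {"rot":[0,0,0],"xyz":[0,0,-0.06],"grip":255}
    - {"rot":[0,0,0],"xyz":[-0.03,0,-0.062],"grip":255}
    - {"rot":[0,0,0],"xyz":[-0.06,0,-0.062],"grip":255}
    - {"rot":[0,0,0],"xyz":[-0.08,0,-0.062],"grip":255}
    - {"rot":[0,0,0],"xyz":[-0.08,0,-0.062],"grip":255}
    - {"rot":[0,0,0],"xyz":[-0.08,0,-0.062],"grip":255}

```text
clock: 6.18
tool_pos: [0.5803, 0.1198, 0.1016]
eef_rot: [-0.008, 1.0, 0.0, 0.0]
contact_force: [-1.8, 0.7, -0.9]
opening: 0.003
finger_force: 0.0
```

```bash
python3 -c "
from h import *
import cv2
to(.581,.1205,.07)
a=r.snapshot('side')[165:290,195:320]
b=r.snapshot('wrist')[60:330,120:400]
f=lambda i,k:cv2.resize(i[:,:,::-1],None,fx=k,fy=k,interpolation=cv2.INTER_CUBIC)
a=f(a,3.2);b=f(b,1.4);c=np.zeros((400,800,3),np.uint8);c[:400,:400]=a;c[:b.shape[0],400:400+b.shape[1]]=b
cv2.imwrite('pics/c2.png',c)"
```

```text
t 6.18 pos [0.5803 0.1198 0.1016] f [-1.8  0.7 -0.9] rot [ 0.     0.    -0.001] xyz [-0.0006  0.0007  0.0316]
```

View pics/c2.png

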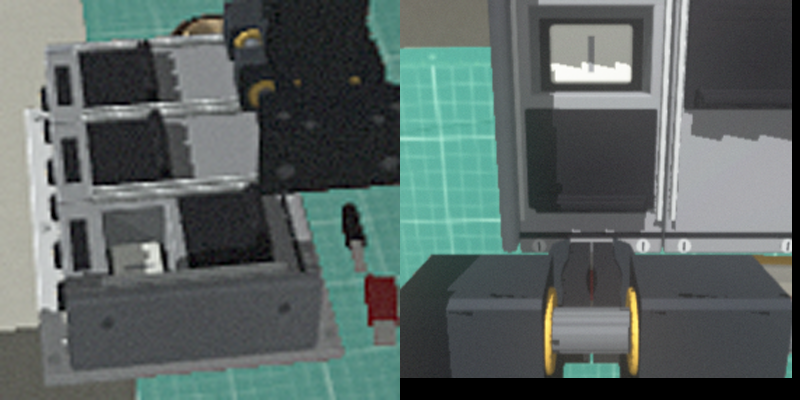

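The tab is down in its slot (left crop 78,245), the key is sunk and the cover is fully back. I'll descend behind the rib.

Call:
carry_out:
  plan:
    - {"rot":[0,0,0],"xyz":[-0.002,0.001,0.01],"grip":255}
    - {"rot":[0,0,0],"xyz":[-0.002,0.001,0.02],"grip":255}
    - {"rot":[0,0,0],"xyz":[-0.002,0.001,0.025],"grip":255}
    - {"rot":[0,0,0],"xyz":[-0.002,0.001,0.029],"grip":255}
    - {"rot":[0,0,0],"xyz":[-0.002,0.001,0.032],"grip":255}
    - {"rot":[0,0,0],"xyz":[-0.002,0.001,0.032],"grip":255}

```text
clock: 6.78
tool_pos: [0.5811, 0.121, 0.0689]
eef_rot: [-0.009, 1.0, -0.0, -0.001]
contact_force: [-0.9, -0.3, 0.3]
opening: 0.009
finger_force: 0.0
```

Call:
carry_out:
  plan:
    - {"rot":[0,0,0],"xyz":[0.005,0,0],"grip":255}
    - {"rot":[0,0,0],"xyz":[0.012,0,0],"grip":255}
    - {"rot":[0,0,0],"xyz":[0.019,0,0],"grip":255}
    - {"rot":[0,0,0],"xyz":[0.026,0,0],"grip":255}
    - {"rot":[0,0,0],"xyz":[0.033,-0.001,0],"grip":255}
    - {"rot":[0,0,0],"xyz":[0.04,-0.001,0],"grip":255}
    - {"rot":[0,0,0],"xyz":[0.046,-0.001,0],"grip":255}
    - {"rot":[0,0,0],"xyz":[0.048,-0.001,0],"grip":255}

```text
clock: 7.45
tool_pos: [0.534, 0.1199, 0.0703]
eef_rot: [-0.009, 1.0, 0.001, 0.001]
contact_force: [5.9, 2.7, -1.5]
opening: 0.004
finger_force: 2.8
```

Call:
carry_out:
  plan:
    - {"rot":[0,0,0],"xyz":[0.003,0,0],"grip":255}
    - {"rot":[0,0,0],"xyz":[0.005,0,0],"grip":255}
    - {"rot":[0,0,0],"xyz":[0.005,0,0],"grip":255}
    - {"rot":[0,0,0],"xyz":[0.005,0,0],"grip":255}

```text
clock: 7.78
tool_pos: [0.5338, 0.12, 0.0705]
eef_rot: [-0.008, 1.0, 0.002, 0.005]
contact_force: [10.3, 1.4, -4.0]
opening: 0.004
finger_force: 5.2
```

Call:
carry_out:
  plan:
    - {"rot":[0,0,0],"xyz":[0.003,-0.001,0],"grip":255}
    - {"rot":[0,0,0],"xyz":[0.005,-0.001,0],"grip":255}
    - {"rot":[0,0,0],"xyz":[0.005,-0.001,0],"grip":255}
    - {"rot":[0,0,0],"xyz":[0.005,-0.001,0],"grip":255}
    - {"rot":[0,0,0],"xyz":[0.005,-0.001,0],"grip":255}

```text
clock: 8.2
tool_pos: [0.5334, 0.1199, 0.071]
eef_rot: [-0.008, 1.0, 0.003, 0.009]
contact_force: [18.0, 2.3, -10.0]
opening: 0.006
finger_force: 9.0
```

Call:
carry_out:
  plan:
    - {"rot":[0,0,0],"xyz":[-0.01,0,0],"grip":255}
    - {"rot":[0,0,0],"xyz":[-0.02,0,0],"grip":255}
    - {"rot":[0,0,0],"xyz":[-0.02,0,-0.03],"grip":255}
    - {"rot":[0,0,0],"xyz":[-0.02,0,-0.07],"grip":255}
    - {"rot":[0,0,0],"xyz":[-0.02,0,-0.11],"grip":255}
    - {"rot":[0,0,0],"xyz":[-0.02,0,-0.14],"grip":255}
    - {"rot":[0,0,0],"xyz":[-0.02,0,-0.14],"grip":255}
    - {"rot":[0,0,0],"xyz":[-0.02,0,-0.14],"grip":255}

```text
clock: 8.87
tool_pos: [0.5434, 0.1179, 0.2109]
eef_rot: [-0.008, 1.0, -0.0, 0.0]
contact_force: [0.4, -0.8, -0.5]
opening: 0.009
finger_force: 0.0
```

```bash
python3 -c "
from h import *
import cv2
to(.5,.119,.2)
s=r.get_state();np.savez('w3.npz',p=s['tool_pos'],q=s['eef_rot'])
cv2.imwrite('pics/w3.png',cv2.resize(r.snapshot('wrist')[70:250,190:450,::-1],None,fx=3,fy=3,interpolation=cv2.INTER_CUBIC))"
```

```text
t 8.87 pos [0.5434 0.1179 0.2109] f [ 0.4 -0.8 -0.5] rot [-0.001  0.001 -0.001] xyz [0.0434 0.0019 0.0109]
```

View pics/w3.png

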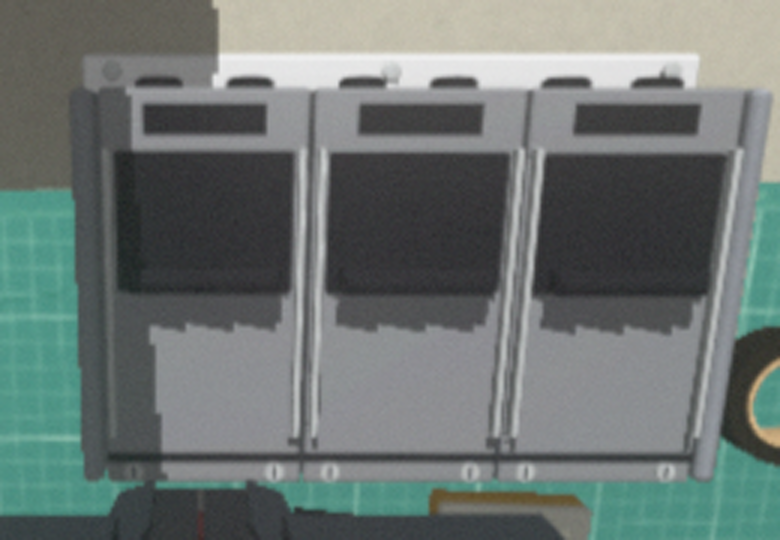

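All three covers line up: the fronts are at rows 150, 152 and 152, and the rears at 292, 294 and 296. All tabs are down and the arm is clear.

```bash
python3 -c "
from plant import r
print(r.finish_job())"
```

```text
the job is handed in; nothing more can be done
None
```

The tripped breaker, the right-hand one at −y, is reset: its cover went fully back, the key was pressed home so the tab dropped, and the cover is shut again. The job was handed in at about 9 s; the other covers looked unchanged and I touched none of the loose items, but no verdict came back.

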